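# Refit and try the citrus press lever

### The arm

A 7-joint arm with a two-finger parallel gripper is mounted at the origin on a cart in front of the work surface, level with it; the furniture and walls round the work are solid. World frame = base frame: x ahead of the robot, y to its left, z up, the work surface at z = 0. Lengths are in m, angles in rad, forces in N, time in s.
With the tool pointing down it reaches from about 0.425 to 0.925 m from the base axis. Payload 6.8 kg.
Tool frame: the origin (TCP) lies at the very end of the fingers, on their centre line; the grasp point (between the pads) lies 19 mm behind it; z points along the fingers, y is the line along which they close (so a half turn about z gives the same grasp; the last joint's range is limited). The gripper opens to 85 mm and grips with 20 to 120 N. Pads are 22 mm wide; open, the fingers measure 114 mm over their backs; the gripper's body (76 mm by 85 mm) begins 54 mm behind the grasp point. The pads swing forward as they close: fully open they stand 13 mm farther back than shut.
Start: joints at [1.23, 0.477, 0.022, 1.555, -0.011, 1.109, -0.083], TCP at [0.156, -0.657, 0.231] pointing down, gripper open.
Joint ranges: [-2.96, 2.96], [-0.34, 2.1], [-1.41, 1.46], [0.24, 2.44], [-1.37, 4.51], [0.17, 1.92], [-2.96, 2.96]. Speed limits (rad/s): [2.39, 2.39, 3.14, 3.14, 3.14, 3.14, 3.14].

### API

Orientations are given as a unit quaternion [w, x, y, z].
In Python, from station import bot gives the robot as it stands.
- The arm moves only by the tool send_path, called after "Call:" as name(argument=value, ...), one argument or row to a line, values as JSON. Schema: {"type":"object","properties":{"deltas":{"type":"array","items":{"type":"object","properties":{"dx":{"type":"number"},"dy":{"type":"number"},"dz":{"type":"number"},"spin":{"type":"number"},"finger_gap":{"type":"number"}},"additionalProperties":false,"required":["finger_gap"]},"minItems":1,"maxItems":20},"grip_force":{"type":"number"},"only":{"type":"string"},"quiet":{"type":"boolean"},"lines":{"type":"string"}},"required":["deltas"],"additionalProperties":false}. deltas is a list of rows, 1 to 20 of them, each an object with the fields dx, dy, dz (the shift in shares of the most that a row can go, 1 being 50 mm), spin (a turn about the tool's z in fractions of the full range, 1 being 4 rad), finger_gap (the opening from 0.0 (shut) to 1.0 (fully open)); a field left out counts as zero (the opening has to be given); each row shifts and turns the commanded pose from where the row before left it, along the tool's axes as they then stand; what a row does not reach is not made up. A row lasts 1/10 s, in which the tool goes at most 0.05 m and 0.15 rad, less where a joint would pass 70% of its speed; a pose out of reach is approached as far as the arm can. The fingers move at their own pace and stop on an object; grip_force is the grip in N (left out, the last holds). Time passes only in rows, so rows that do not move let the fingers close. The tool returns the time, the measured TCP pose, the force, the opening and the grip force at its end. only (a regular expression) keeps the lines of the reply that match it, lines (a string "A,B") keeps lines A to B, and quiet returns only ok. Shift and turn numbers lie between -1 and 1, and a call with a number outside is refused. Input that does not fit is refused with a message, and nothing moves.
- bot.get_obs(): the state, without advancing time (a new reading comes with each control period).
- bot.read_camera(name): name is "scene" or "top" or "wrist"; returns the picture (384x512x3 uint8, blue, green, red); there is no depth.
- bot.camera_info(name): a dict with "vertical_fov" (degrees; the focal length in pixels is half the picture's height over the tangent of half this angle, whatever the lens; pixels are square), "cx", "cy" (the principal point, pixels), "k1" (the pictures are not rectified: a ray, as slopes to the right and down, at radius r is drawn at 1 + k1 r^2 times it, then the intrinsics apply), "view" (4x4, takes a point from world to camera coordinates); the wrist camera has in their place "hand_eye" (4x4, takes a point from camera to tool coordinates, whose origin is the TCP and whose axes are the flange's). Camera axes: x right, y up, looking along -z (the intrinsics and any distortion apply to the point x, -y, -z); pixel columns grow to the right and rows downward; lengths in m; the calibration is good to about 2 mm. A picture is of the moment at which its call begins: read the wrist's pose just before it. camera_info takes no time and is no camera call.
- bot.hand_in(): hands the job in; it is judged then, once.
The state is a dict: "t": time; "q": joint angles; "joint_vel": joint speeds; "joint_torque": joint torques, N m; "eef_pos": TCP position; "tool_rot": TCP orientation; "contact_force": force on the tool from outside, world axes, zero at the start; "torque": the same for the moment, N m; "gripper_width": opening from 0.0 (shut) to 1.0 (fully open); "grasp_force": force on a finger pad.
Only numpy, scipy, OpenCV 4.12 (cv2) and the standard library are available. Lean on these libraries where they do the work, as an engineer would, in place of code of your own. Each camera call takes 0.05 s, during which the arm holds its last target. There are 200 camera calls.

### The job

The lever of the citrus press is loose on its cross shaft. Lift the lever until the winged set screw in its collar squarely faces the flat on the shaft, and tighten the screw all the way clockwise; then try the press: pull the lever down by its ball through the full stroke, and ease it slowly all the way back up before you let go. Leave the screw tight and do not disturb the other things on the worktop.

Things in the scene. Friction and masses are not known exactly. Their poses are not given: they have to be found in the camera images.
- press: Plain metal citrus press, fixed; base plate 210x180 mm, 22 high; head block 70 wide, x -40 to +100 mm, top 218 mm up. Origin: centre of underside, on the worktop; -x front (to the robot), +y left, z up. Cross shaft along y, axis at x=+30, z=185 mm, out of the head on the right to y=-140. The lever's collar (54 mm dia, 50 long) is on it, centred on y=-85.
- press_shaft (a joint): Turn of the cross shaft (rad): 0 = at rest on its stop, flat facing straight up; grows as the lever, once screwed tight, is pulled down; 0.75 = end of the stroke (stop). Return spring: with the lever tight the ball needs about 1.5 N at rest, 5 N at the end; let go during the stroke, it flies back.
- lever_collar (a joint): Turn of lever and collar relative to the shaft (rad): 0 = set screw squarely over the flat (at rest the screw then points up, the lever to the front and 0.35 rad above level); positive = lever lower; starts 0.4 to 0.95. Stays where left by friction (2 to 3 N at the ball); once the screw is tight it is locked to the shaft, with some 0.15 rad of play either way. Stops at -0.5 and 1.1.
- thumb_screw (a joint): Turn of the set screw (rad): 0 = loose (start), 1.45 = fully tight (stop), clockwise seen from above its wing; feeds in 6.5 mm a radian. It goes home only within about 0.12 rad of the flat; otherwise it jams early on the shaft's shoulders. Needs 0.1 to 0.15 N m, stays where left.
- handle_ball (a point): Centre of the black ball (34 mm dia) at the lever's end, 140 mm from the shaft axis, at press y=-85 mm; the lever is a 13 mm round bar. The ball moves on an arc about the shaft axis; held from above with the fingers either side along the press's y, it can roll in the grip as the lever swings.
- screw_wing (a point): Centre of the set screw's flat wing: 54 mm long, 12 thick, 24 high, on the screw's axis, 59 mm from the shaft axis when loose, 49.6 when tight. Site x runs along the wing's length, z outwards along the screw. Screw pointing up: loose, the wing lies 0.72 rad anticlockwise (from above) of the press's x axis; tight, 0.73 rad clockwise of it.
- shaft_flat (a point): Middle of the bare part of the shaft's flat, at press y=-128 mm, beyond the collar. Shaft 36 mm in diameter; flat 16 mm wide, milled along it between two shoulders, 9 mm from the axis. Site z is the flat's outward normal: straight up at rest.
- creamer: Small jug, 62 x 83 x 70 mm high, bystander to the left of the press. Origin: centre of its underside.
- spice_jar: Small spice jar, 45 mm across, 106 mm high, bystander to the left of the press. Origin: centre of its underside.
- honey_jar: Jar with a lid, 70 mm across, 101 mm high, bystander to the right of the press. Origin: centre of its underside.
- mug: White mug, 83 x 118 x 106 mm high, bystander far right near the worktop's front edge. Origin: centre of its underside.
- egg_box: Egg box, 106 x 156 x 72 mm high, bystander at the back left. Origin: centre of its underside.

How it is judged:
On the way, in this order (a step that is already met when the one before it is completed fails the run):
1. the lever is turned so that the set screw faces the shaft's flat (within 0.17 rad), the shaft at rest (value of joint lever_collar between -0.17 and 0.17 rad and value of joint press_shaft below 0.06 rad), for 0.2 s.
2. the set screw is tightened (past 1.25 rad) onto the flat (value of joint thumb_screw above 1.25 rad and value of joint lever_collar between -0.2 and 0.2 rad and value of joint press_shaft below 0.15 rad), for 0.2 s.
3. the lever, screw tight, is pulled through its stroke (shaft past 0.65 rad) (value of joint press_shaft above 0.65 rad and value of joint thumb_screw above 1.2 rad), for 0.1 s.
At the end, for the whole second after the job is handed in: The shaft is back at rest (below 0.06 rad) and the set screw is tight (above 1.2 rad) with the collar within 0.22 rad of the flat (the play of the tight screw) (value of joint press_shaft below 0.06 rad and value of joint thumb_screw above 1.2 rad and value of joint lever_collar between -0.22 and 0.22 rad); the robot touches nothing.
It fails at once if the lever springs back instead of being eased (shaft returning faster than 1.5 rad/s) (velocity of joint press_shaft below -1.5 rad/s).
It fails at once if a bystander is moved by more than 30 mm (distance of any of creamer, spice_jar, honey_jar, mug, egg_box from where it was at the start of the episode above 0.03 m).
It also fails if it takes over 67 s, if anything falls off the work surface, if the arm or the gripper's body presses on something with over 40 N, if the wrist force passes 120 N, or if a joint passes its speed limit or range.

## Working session

There is one attempt and no reset: what is moved stays moved. The work goes in short steps, Python scripts to look and compute and a tool call to move; the robot and the scene stay as the last step left them, time stands still between calls to the robot, and variables do not carry over. Pictures are saved under pics/ and viewed, at most 12 in all, crops included, and the job is handed in when it is done.

```bash
ls; mkdir -p pics; python3 - <<'E'
from station import bot
import cv2, numpy as np
for n in ("scene","top"):
    cv2.imwrite(f"pics/{n}0.png",bot.read_camera(n))
    i=bot.camera_info(n);print(n,i["vertical_fov"],i["cx"],i["cy"],i["k1"],np.round(i["view"],3).tolist())
i=bot.camera_info("wrist");print({k:np.round(v,4).tolist() for k,v in i.items()})
o=bot.get_obs();print(o["t"],o["eef_pos"],o["tool_rot"])
E
```

```text
pics
station.py
scene 52.72544403483215 255.9151222961073 195.98867395719668 0.005545506323133878 [[-0.575, -0.818, 0.014, 0.302], [0.366, -0.241, 0.899, -0.363], [-0.732, 0.522, 0.438, -0.882], [0.0, 0.0, 0.0, 1.0]]
top 49.06682113808293 256.20885560955605 192.19348062616146 -0.09718410140650592 [[0.032, -0.999, 0.009, -0.049], [0.843, 0.032, 0.537, -0.548], [-0.537, -0.009, 0.844, -1.352], [0.0, 0.0, 0.0, 1.0]]
{'vertical_fov': 62.978, 'cx': 252.7048, 'cy': 195.6263, 'k1': 0.003, 'hand_eye': [[-0.0008, 0.9637, 0.2668, 0.0677], [1.0, 0.0009, -0.0004, -0.0006], [-0.0006, 0.2668, -0.9637, -0.143], [0.0, 0.0, 0.0, 1.0]]}
0.1 [ 0.1555717  -0.6562832   0.23042128] [-8.02949494e-04  9.93232953e-01  1.16136250e-01 -1.69498673e-04]
```

```bash
python3 -c "
import cv2,numpy as np
a=cv2.imread('pics/scene0.png');b=cv2.imread('pics/top0.png')
cv2.imwrite('pics/a.png',cv2.resize(a,(768,576)));cv2.imwrite('pics/b.png',cv2.resize(b,(768,576)))"
```

```text
(no output)
```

View pics/a.png

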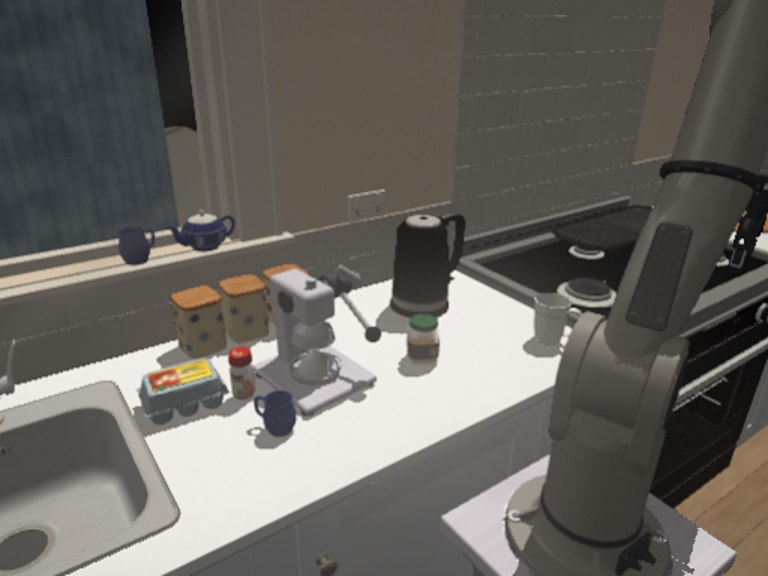

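View pics/b.png

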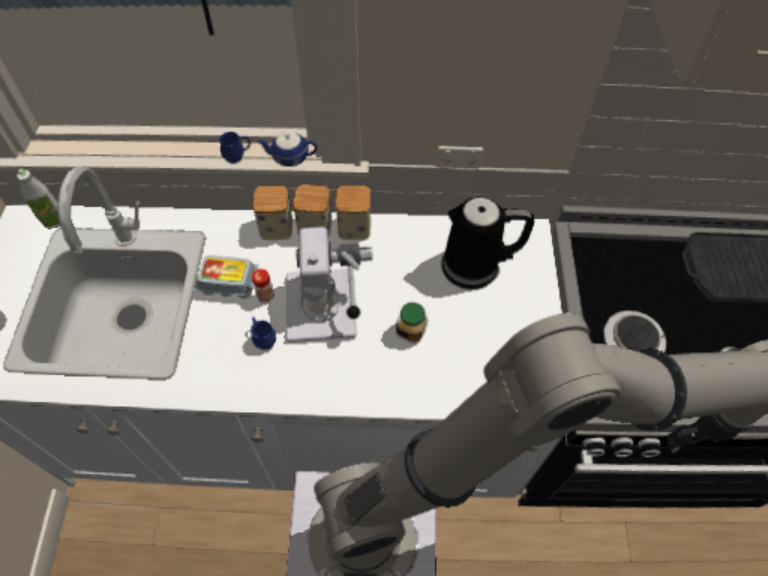

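```bash
cat > h.py <<'E'
import numpy as np, cv2
from station import bot
from scipy.optimize import least_squares
from scipy.spatial.transform import Rotation as R
def toolT():
    o=bot.get_obs();q=o["tool_rot"];T=np.eye(4)
    T[:3,:3]=R.from_quat([q[1],q[2],q[3],q[0]]).as_matrix();T[:3,3]=o["eef_pos"];return T
def view(n,T=None):
    i=bot.camera_info(n)
    return np.array(i["view"]) if n!="wrist" else np.linalg.inv(T@np.array(i["hand_eye"]))
def proj(n,P,V=None):
    i=bot.camera_info(n);V=view(n) if V is None else V
    c=np.atleast_2d(P)@V[:3,:3].T+V[:3,3]
    s=np.c_[c[:,0],-c[:,1]]/-c[:,2:]
    s=s*(1+i["k1"]*(s**2).sum(1,keepdims=True))
    f=192/np.tan(np.radians(i["vertical_fov"]/2))
    return s*f+[i["cx"],i["cy"]]
def press(p,P):  # p=x,y,yaw ; press->world
    P=np.atleast_2d(P);c,s=np.cos(p[2]),np.sin(p[2])
    return np.c_[p[0]+c*P[:,0]-s*P[:,1],p[1]+s*P[:,0]+c*P[:,1],P[:,2]]
def ball(a): # a = lever angle below the aligned pose
    e=.35-a; return [.03-.14*np.cos(e),-.085,.185+.14*np.sin(e)]
E
python3 -c "
import cv2,numpy as np
a=cv2.imread('pics/scene0.png')[172:277,165:265];b=cv2.imread('pics/top0.png')[140:240,175:275]
f=lambda m:cv2.resize(m,None,fx=4,fy=4,interpolation=cv2.INTER_CUBIC)
a=f(a);b=f(b);o=np.zeros((420,800,3),np.uint8);o[:,:400]=a;o[:400,400:]=b
cv2.imwrite('pics/c.png',o)"
```

```text
(no output)
```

View pics/c.png

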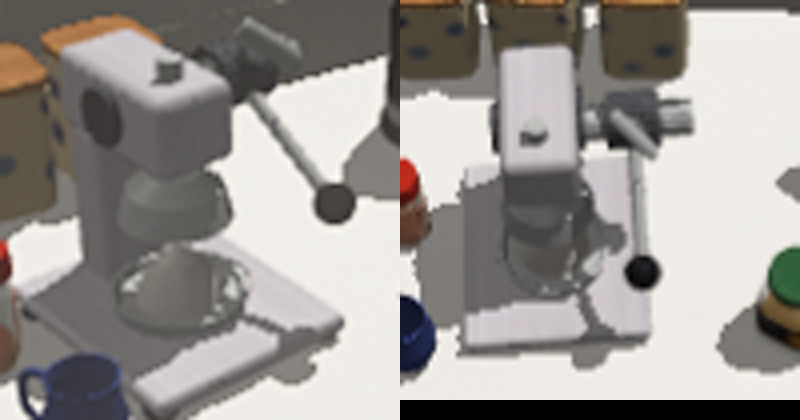

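```bash
cat > fit.py <<'E'
from h import *
O={'scene':[((248.5,222.5),None),((250.5,252.5),(-.105,-.09,.022)),((200,269),(-.105,.09,.022)),((180.5,183.5),(.1,.035,.218))],
'top':[((235.4,207.7),None),((237.3,223.2),(-.105,-.09,.022)),((191,225.7),(-.105,.09,.022)),((248,168.5),(.03,-.14,.185)),((201,151.7),(.1,.035,.218)),((218.7,151.5),(.1,-.035,.218)),((232,180),(.105,-.09,.022))]}
def res(p):
    r=[]
    for n,l in O.items():
        P=np.array([ball(p[3]) if b is None else b for _,b in l])
        r.append(proj(n,press(p,P))-np.array([a for a,_ in l]))
    return np.vstack(r)
s=least_squares(lambda p:res(p).ravel(),[.65,0,0,.6],loss='soft_l1')
print(s.x.tolist());print(res(s.x).round(1).tolist())
# free triangulation of ball
b=least_squares(lambda P:np.r_[proj('scene',P)[0]-O['scene'][0][0],proj('top',P)[0]-O['top'][0][0]],[.6,0,.2]);print(b.x,b.fun)
print(press(s.x,[ball(s.x[3]),ball(0),[.03,-.085,.185]]).round(4))
E
python3 fit.py
```

```text
[0.5892630544267912, 0.13839508643357928, 0.0830636158672998, 0.82026937534858]
[[0.3, 0.1], [1.4, -1.5], [3.1, 4.3], [-1.5, -0.8], [-0.8, 0.4], [-0.4, 0.4], [-1.5, -0.2], [0.3, 0.8], [-1.2, -1.4], [0.2, -1.9], [3.5, -2.0]]
[0.50578367 0.04370447 0.11913916] [ 0.11595185  0.06999358 -0.08704134 -0.13599306]
[[0.5018 0.0458 0.1216]
 [0.4952 0.0453 0.233 ]
 [0.6262 0.0562 0.185 ]]
```

The rows are not in the units I measure in: shifts go in shares of 50 mm and turns go in shares of 4 rad. I convert before sending: -0.039 m is -0.78, -0.03 m is -0.6, 0.15 rad is 0.0375.

Call:
send_path(
  deltas=[
    {"dz": -0.6, "spin": 0.0375, "finger_gap": 0.7},
    {"dx": 0.54, "dy": -0.56, "dz": -0.34, "finger_gap": 0.7},
    {"dx": 0.54, "dy": -0.56, "dz": -0.34, "finger_gap": 0.7},
    {"dx": 0.54, "dy": -0.56, "dz": -0.34, "finger_gap": 0.7},
    {"dx": 0.54, "dy": -0.56, "dz": -0.34, "finger_gap": 0.7},
    {"dx": 0.54, "dy": -0.56, "dz": -0.34, "finger_gap": 0.7},
    {"dx": 0.54, "dy": -0.56, "dz": -0.34, "finger_gap": 0.7},
    {"dx": 0.54, "dy": -0.56, "dz": -0.34, "finger_gap": 0.7},
    {"dx": 0.54, "dy": -0.56, "dz": -0.34, "finger_gap": 0.7},
    {"dx": 0.54, "dy": -0.56, "finger_gap": 0.7},
    {"dx": 0.54, "dy": -0.56, "finger_gap": 0.7},
    {"dx": 0.26, "dy": -0.78, "finger_gap": 0.7},
    {"dx": 0.26, "dy": -0.78, "finger_gap": 0.7},
    {"dx": 0.26, "dy": -0.78, "finger_gap": 0.7},
    {"dx": 0.26, "dy": -0.78, "finger_gap": 0.7},
    {"dx": 0.26, "dy": -0.78, "finger_gap": 0.7},
    {"dx": 0.26, "dy": -0.78, "finger_gap": 0.7},
    {"dx": 0.26, "dy": -0.78, "finger_gap": 0.7},
    {"dx": 0.26, "dy": -0.78, "finger_gap": 0.7},
    {"dx": 0.26, "dy": -0.78, "finger_gap": 0.7},
  ],
  grip_force=20,
)

```text
t: 2.1
eef_pos: [0.4891, 0.0056, 0.3971]
tool_rot: [0.0, 0.999, 0.041, -0.0]
contact_force: [0.9, -0.4, -0.1]
gripper_width: 0.701
grasp_force: 0.0
```

Call:
send_path(
  deltas=[
    {"dx": 0.2, "dy": -0.6, "finger_gap": 0.7},
    {"finger_gap": 0.7},
    {"finger_gap": 0.7},
  ],
)

```text
t: 2.4
eef_pos: [0.4965, 0.035, 0.3969]
tool_rot: [0.0, 0.999, 0.042, -0.0]
contact_force: [-0.9, -0.4, 0.6]
gripper_width: 0.703
grasp_force: 0.0
```

```bash
python3 - <<'E'
from h import *
T=toolT();np.save('T1.npy',T);im=bot.read_camera('wrist')
cv2.imwrite('pics/w1.png',im);print(T.round(4).tolist())
p=[.5893,.1384,.083];V=view('wrist',T)
print(proj('wrist',press(p,[ball(.82),[.03,-.14,.185],[-.105,-.09,.022]]),V))
cv2.imwrite('pics/w1b.png',cv2.resize(im,(768,576)))
E
```

```text
[[0.9964, 0.0843, -0.0009, 0.4965], [0.0843, -0.9964, -0.0003, 0.035], [-0.0009, 0.0002, -1.0, 0.3969], [0.0, 0.0, 0.0, 1.0]]
[[245.22520965 156.25368096]
 [296.26993663  45.07201288]
 [249.61931555 153.56152038]]
```

View pics/w1b.png

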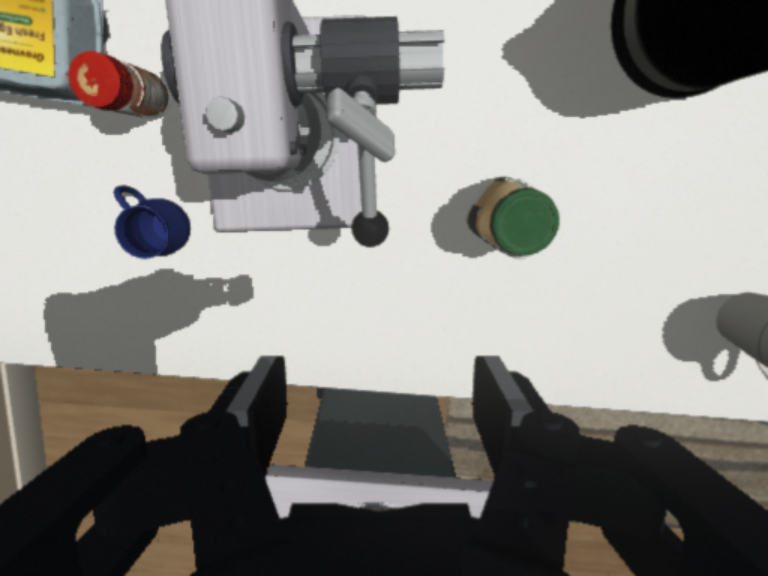

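```bash
cat > fit2.py <<'E'
from h import *
T=np.load('T1.npy')
W=[((246.7,152),None),((295.3,39.3),(.03,-.14,.185)),((144.5,153.3),(-.105,.09,.022)),((235,153),(-.105,-.09,.022)),((266,40),(.03,-.11,.185))]
import fit
V=view('wrist',T)
def res(p):
    P=np.array([ball(p[3]) if b is None else b for _,b in W])
    return np.vstack([fit.res(p),proj('wrist',press(p,P),V)-np.array([a for a,_ in W])])
s=least_squares(lambda p:res(p).ravel(),[.59,.138,.08,.8],loss='soft_l1')
print(s.x.tolist());print(res(s.x).round(1).tolist())
obs={'scene':(248.5,222.5),'top':(235.4,207.7),'wrist':(246.7,152)}
b=least_squares(lambda P:np.concatenate([proj(n,P,V if n=='wrist' else None)[0]-o for n,o in obs.items()]),[.6,0,.2]);print(b.x,b.fun)
print(press(s.x,[ball(s.x[3]),ball(0),[.03,-.085,.185]]).round(4))
np.save('p.npy',s.x)
E
python3 fit2.py | tail -6
```

```text
[0.5910441583464033, 0.13894802257541958, 0.10506110244671381, 0.8428946183233874]
[[-0.4, 0.1], [1.1, -2.2], [3.7, 4.1], [-2.4, -0.6], [-0.3, -0.4], [0.1, -0.5], [-1.0, -0.2], [-0.0, -0.3], [-1.9, -1.6], [-0.5, -2.5], [2.8, -2.7], [-0.2, 0.1], [0.1, 0.6], [-2.7, 0.3], [15.8, -1.7], [0.3, 0.6]]
[0.50707268 0.04410158 0.11820357] [-0.23164784  0.19679068 -0.16723507 -0.31577926  0.16412299  0.13165631]
[[0.5071 0.0446 0.1188]
 [0.499  0.0438 0.233 ]
 [0.6298 0.0576 0.185 ]]
```

```bash
sed -i 's/((235,153),(-.105,-.09,.022)),//' fit2.py; python3 fit2.py | tail -6; grep -n "" /dev/null; python3 - <<'E'
from h import *
im=cv2.imread('pics/w1.png');cv2.imwrite('pics/w1c.png',cv2.resize(im[0:170,100:310],None,fx=3.5,fy=3.5,interpolation=cv2.INTER_CUBIC))
E
```

```text
[0.5910410994097807, 0.13873348979876413, 0.10772358491388079, 0.8414337932458684]
[[-0.3, -0.0], [1.1, -2.3], [3.9, 4.0], [-2.4, -0.6], [-0.2, -0.5], [0.2, -0.5], [-0.8, -0.1], [-0.0, -0.4], [-1.9, -1.6], [-0.5, -2.5], [2.8, -2.7], [0.1, 0.0], [0.2, 0.2], [-2.4, 0.5], [0.4, 0.3]]
[0.50707268 0.04410158 0.11820357] [-0.23164784  0.19679068 -0.16723507 -0.31577926  0.16412299  0.13165631]
[[0.5073 0.0442 0.1189]
 [0.4993 0.0433 0.233 ]
 [0.63   0.0575 0.185 ]]
```

View pics/w1c.png

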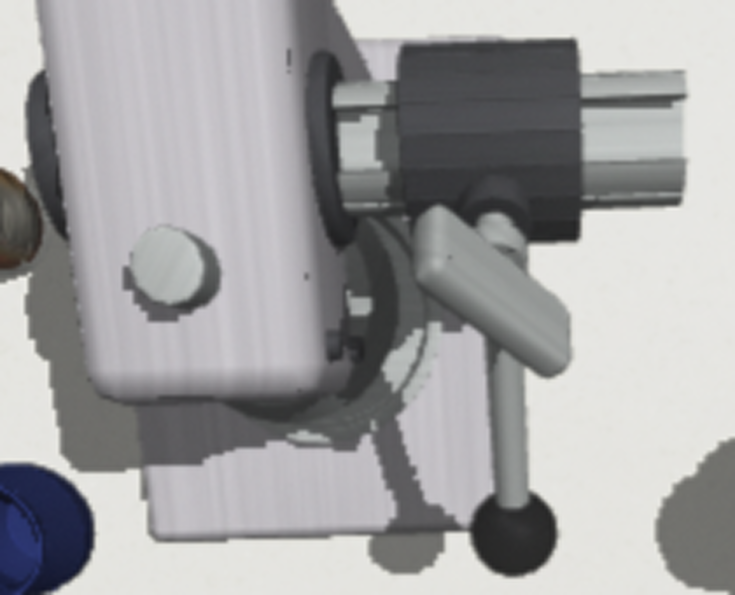

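To row units: 0.04 m is 0.8, 0.019 m is 0.38, -0.024 rad is -0.006.

Call:
send_path(
  deltas=[
    {"dx": 0.228, "dy": -0.158, "spin": -0.006, "finger_gap": 0.7},
    {"dz": 0.8, "finger_gap": 0.7},
    {"dz": 0.8, "finger_gap": 0.7},
    {"dz": 0.8, "finger_gap": 0.7},
    {"dz": 0.8, "finger_gap": 0.7},
    {"dz": 0.8, "finger_gap": 0.7},
    {"dz": 0.8, "finger_gap": 0.7},
    {"dz": 0.8, "finger_gap": 0.7},
    {"dz": 0.38, "finger_gap": 0.7},
    {"finger_gap": 0.7},
    {"finger_gap": 0.7},
  ],
  grip_force=20,
)

```text
t: 3.55
eef_pos: [0.5082, 0.0435, 0.0986]
tool_rot: [-0.0, 0.999, 0.053, 0.0]
contact_force: [0.5, 0.3, 0.1]
gripper_width: 0.702
grasp_force: 0.0
```

Call:
send_path(
  deltas=[
    {"finger_gap": 0.3},
    {"finger_gap": 0.3},
    {"finger_gap": 0.3},
    {"finger_gap": 0.3},
    {"finger_gap": 0.3},
    {"finger_gap": 0.3},
  ],
  grip_force=25,
)

```text
t: 4.15
eef_pos: [0.5091, 0.0444, 0.0992]
tool_rot: [-0.001, 0.999, 0.054, 0.002]
contact_force: [3.8, 4.8, 3.8]
gripper_width: 0.38
grasp_force: 24.8
```

To row units: -0.0084 m is -0.168, 0.0014 m is 0.028.

Call:
send_path(
  deltas=[
    {"dx": -0.07, "dz": -0.154, "finger_gap": 0.3},
    {"dx": -0.07, "dz": -0.154, "finger_gap": 0.3},
    {"dx": -0.052, "dz": -0.16, "finger_gap": 0.3},
    {"dx": -0.052, "dz": -0.16, "finger_gap": 0.3},
    {"dx": -0.032, "dz": -0.166, "finger_gap": 0.3},
    {"dx": -0.032, "dz": -0.166, "finger_gap": 0.3},
    {"dx": -0.012, "dz": -0.166, "finger_gap": 0.3},
    {"dx": -0.012, "dz": -0.166, "finger_gap": 0.3},
    {"dx": 0.008, "dz": -0.168, "finger_gap": 0.3},
    {"dx": 0.008, "dz": -0.168, "finger_gap": 0.3},
    {"dx": 0.028, "dz": -0.166, "finger_gap": 0.3},
    {"dx": 0.028, "dz": -0.166, "finger_gap": 0.3},
    {"dx": 0.048, "dz": -0.16, "finger_gap": 0.3},
    {"dx": 0.048, "dz": -0.16, "finger_gap": 0.3},
    {"finger_gap": 0.3},
    {"finger_gap": 0.3},
    {"finger_gap": 0.3},
  ],
  grip_force=25,
)

```text
t: 5.85
eef_pos: [0.4978, 0.043, 0.2123]
tool_rot: [-0.0, 0.999, 0.054, -0.001]
contact_force: [-2.5, 3.9, 1.5]
gripper_width: 0.379
grasp_force: 25.3
```

```bash
python3 - <<'E'
from h import *
print(toolT().round(4).tolist())
for n in('scene','top'): cv2.imwrite(f'pics/{n}2.png',bot.read_camera(n))
E
```

```text
[[0.9943, 0.107, -0.0029, 0.4978], [0.107, -0.9943, -0.0001, 0.043], [-0.0029, -0.0002, -1.0, 0.2123], [0.0, 0.0, 0.0, 1.0]]
```

To row units: -0.04 m is -0.8, -0.03 m is -0.6.

Call:
send_path(
  deltas=[
    {"finger_gap": 0.7},
    {"finger_gap": 0.7},
    {"finger_gap": 0.7},
    {"finger_gap": 0.7},
    {"dz": -0.6, "finger_gap": 0.7},
    {"dz": -0.8, "finger_gap": 0.7},
    {"dx": 0.4, "dz": -0.8, "finger_gap": 0.7},
    {"dx": 0.4, "dz": -0.8, "finger_gap": 0.7},
    {"dx": 0.4, "dz": -0.4, "finger_gap": 0.7},
    {"finger_gap": 0.7},
    {"finger_gap": 0.7},
  ],
  grip_force=25,
)

```text
t: 7.05
eef_pos: [0.5586, 0.0489, 0.3817]
tool_rot: [0.0, 0.999, 0.053, -0.001]
contact_force: [1.0, 0.4, -1.1]
gripper_width: 0.701
grasp_force: 0.0
```

```bash
python3 - <<'E'
from h import *
T=toolT();np.save('T3.npy',T);print(T[:3,3])
im=bot.read_camera('wrist');cv2.imwrite('pics/w3.png',im)
p=np.load('p.npy');V=view('wrist',T)
pts=[ball(0),[.03,-.14,.185],[.03,-.128,.194],[.03,-.085,.256],[.03,-.11,.212]]
print(proj('wrist',press(p,pts),V).round(1).tolist())
cv2.imwrite('pics/w3b.png',cv2.resize(im[:260,100:450],None,fx=2.2,fy=2.2,interpolation=cv2.INTER_CUBIC))
E
```

```text
[0.55862659 0.04893875 0.38165406]
[[252.5, 240.1], [305.1, 104.3], [294.7, 104.2], [252.1, 103.3], [278.3, 104.0]]
```

View pics/w3b.png

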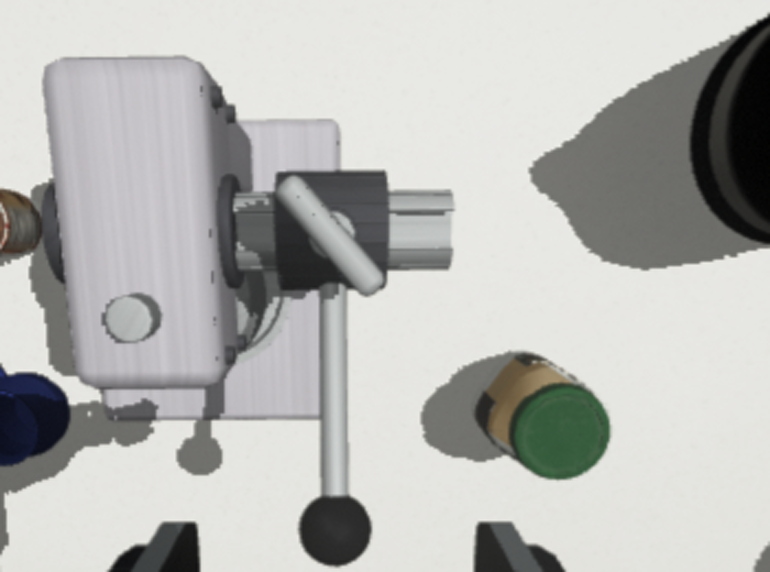

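To row units: 0.04 m is 0.8, 0.035 m is 0.7, -0.15 rad is -0.0375.

Call:
send_path(
  deltas=[
    {"dx": 0.7, "finger_gap": 0.5},
    {"dx": 0.7, "dy": -0.02, "finger_gap": 0.5},
    {"spin": -0.0375, "finger_gap": 0.5},
    {"spin": -0.0375, "finger_gap": 0.5},
    {"spin": -0.0375, "finger_gap": 0.5},
    {"spin": -0.0375, "finger_gap": 0.5},
    {"spin": -0.03, "finger_gap": 0.5},
    {"dz": 0.8, "finger_gap": 0.5},
    {"dz": 0.6, "finger_gap": 0.5},
    {"finger_gap": 0.5},
    {"finger_gap": 0.5},
  ],
  grip_force=25,
)

```text
t: 8.2
eef_pos: [0.6276, 0.0573, 0.3119]
tool_rot: [-0.0, 0.916, 0.402, -0.001]
contact_force: [-0.0, -0.3, 0.5]
gripper_width: 0.501
grasp_force: 0.0
```

```bash
python3 - <<'E'
from h import *
T=toolT();print(T.round(4).tolist())
im=bot.read_camera('wrist');cv2.imwrite('pics/w4.png',im)
p=np.load('p.npy');V=view('wrist',T)
print(proj('wrist',press(p,[[.03,-.085,.256],[.027,-.085,.256]]),V).round(1).tolist())
cv2.imwrite('pics/w4b.png',cv2.resize(im[:,100:412],None,fx=1.5,fy=1.5,interpolation=cv2.INTER_CUBIC))
E
```

```text
[[0.6771, 0.7359, -0.002, 0.6276], [0.7359, -0.6771, -0.0005, 0.0573], [-0.0017, -0.0012, -1.0, 0.3119], [0.0, 0.0, 0.0, 1.0]]
[[255.8, 211.5], [252.8, 214.7]]
```

View pics/w4b.png

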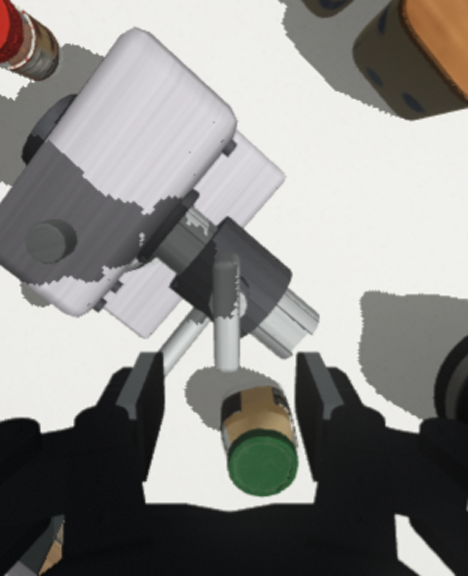

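Call:
send_path(
  deltas=[
    {"dz": 0.6, "finger_gap": 0.5},
    {"dz": 0.6, "finger_gap": 0.5},
    {"dz": 0.48, "finger_gap": 0.5},
    {"finger_gap": 0.3},
    {"finger_gap": 0},
    {"finger_gap": 0},
    {"finger_gap": 0},
    {"finger_gap": 0},
    {"finger_gap": 0},
    {"finger_gap": 0},
  ],
  grip_force=40,
)

```text
t: 9.25
eef_pos: [0.6286, 0.0583, 0.2292]
tool_rot: [-0.0, 0.916, 0.402, 0.001]
contact_force: [-5.1, 2.6, 3.3]
gripper_width: 0.179
grasp_force: 39.9
```

```bash
python3 -c "
from h import *
o=bot.get_obs();print(toolT().round(4).tolist(),o['torque'])"
```

```text
[[0.6769, 0.7361, 0.001, 0.6286], [0.7361, -0.6769, 0.0006, 0.0583], [0.0011, 0.0003, -1.0, 0.2292], [0.0, 0.0, 0.0, 1.0]] [0.55371684 0.93824642 0.03389757]
```

To row units: 0.0006 m is 0.012, 0.1 rad is 0.025.

Call:
send_path(
  deltas=[
    {"dz": 0.012, "spin": 0.025, "finger_gap": 0},
    {"dz": 0.012, "spin": 0.025, "finger_gap": 0},
    {"dz": 0.012, "spin": 0.025, "finger_gap": 0},
    {"dz": 0.012, "spin": 0.025, "finger_gap": 0},
    {"dz": 0.012, "spin": 0.025, "finger_gap": 0},
    {"dz": 0.012, "spin": 0.025, "finger_gap": 0},
    {"dz": 0.012, "spin": 0.025, "finger_gap": 0},
    {"dz": 0.012, "spin": 0.025, "finger_gap": 0},
    {"finger_gap": 0},
  ],
)

```text
t: 10.15
eef_pos: [0.6286, 0.0583, 0.2241]
tool_rot: [-0.0, 1.0, 0.013, 0.0]
contact_force: [-3.7, 2.4, 2.2]
gripper_width: 0.182
grasp_force: 39.9
```

```bash
python3 -c "
from h import *
o=bot.get_obs();T=toolT();print(np.arctan2(T[1,0],T[0,0]),T[:3,3],o['torque'])"
```

```text
0.026609660421474956 [0.62860484 0.05832989 0.22411804] [ 0.74408445  0.88114645 -0.00468391]
```

To row units: 0.0006 m is 0.012, 0.0003 m is 0.006, 0.1 rad is 0.025.

Call:
send_path(
  deltas=[
    {"dz": 0.012, "spin": 0.025, "finger_gap": 0},
    {"dz": 0.012, "spin": 0.025, "finger_gap": 0},
    {"dz": 0.012, "spin": 0.025, "finger_gap": 0},
    {"dz": 0.012, "spin": 0.025, "finger_gap": 0},
    {"dz": 0.012, "spin": 0.025, "finger_gap": 0},
    {"dz": 0.012, "spin": 0.025, "finger_gap": 0},
    {"dz": 0.006, "spin": 0.0125, "finger_gap": 0},
    {"spin": 0.01, "finger_gap": 0},
    {"spin": 0.01, "finger_gap": 0},
    {"finger_gap": 0},
    {"finger_gap": 0},
  ],
)

```text
t: 11.25
eef_pos: [0.6288, 0.0584, 0.2199]
tool_rot: [-0.001, 0.939, -0.343, 0.0]
contact_force: [-3.0, 4.1, 1.3]
gripper_width: 0.182
grasp_force: 39.7
```

```bash
python3 -c "
from h import *
o=bot.get_obs();T=toolT();print(np.arctan2(T[1,0],T[0,0]),T[:3,3],o['torque'])"
```

```text
-0.6996362641372013 [0.62876926 0.05837718 0.21993169] [1.05454995 0.52412347 0.36456487]
```

To row units: -0.04 m is -0.8, -0.035 m is -0.7, -0.15 rad is -0.0375.

Call:
send_path(
  deltas=[
    {"finger_gap": 0.5},
    {"finger_gap": 0.5},
    {"finger_gap": 0.5},
    {"dz": -0.6, "finger_gap": 0.5},
    {"dz": -0.8, "finger_gap": 0.7},
    {"dz": -0.8, "finger_gap": 0.7},
    {"dz": -0.8, "spin": -0.0375, "finger_gap": 0.7},
    {"dz": -0.2, "spin": -0.0375, "finger_gap": 0.7},
    {"spin": -0.0375, "finger_gap": 0.7},
    {"spin": -0.0375, "finger_gap": 0.7},
    {"spin": -0.0375, "finger_gap": 0.7},
    {"spin": -0.0125, "finger_gap": 0.7},
    {"dx": -0.7, "finger_gap": 0.7},
    {"dx": -0.7, "finger_gap": 0.7},
    {"finger_gap": 0.7},
    {"finger_gap": 0.7},
  ],
  grip_force=25,
)

```text
t: 12.85
eef_pos: [0.5589, 0.05, 0.3802]
tool_rot: [0.0, 0.999, 0.048, 0.001]
contact_force: [1.0, -0.4, -0.4]
gripper_width: 0.701
grasp_force: 0.0
```

```bash
python3 - <<'E'
from h import *
T=toolT();np.save('T5.npy',T);print(T.round(4).tolist())
im=bot.read_camera('wrist');cv2.imwrite('pics/w5.png',im)
p=np.load('p.npy');V=view('wrist',T)
pts=[ball(0),[.03,-.14,.185],[.03,-.085,.2466]]
print(((proj('wrist',press(p,pts),V)-[100,0])*2.2).round(1).tolist())
cv2.imwrite('pics/w5b.png',cv2.resize(im[:260,100:450],None,fx=2.2,fy=2.2,interpolation=cv2.INTER_CUBIC))
E
```

```text
[[0.9954, 0.0958, 0.0017, 0.5589], [0.0958, -0.9954, -0.0009, 0.05], [0.0016, 0.001, -1.0, 0.3802], [0.0, 0.0, 0.0, 1.0]]
[[338.9, 531.2], [451.8, 230.1], [335.2, 229.6]]
```

View pics/w5b.png

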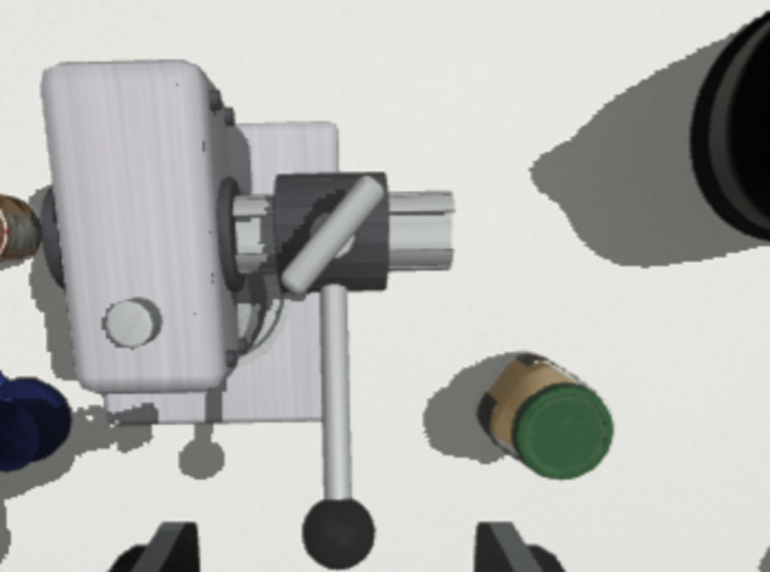

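To row units: 0.04 m is 0.8, 0.035 m is 0.7, -0.011 rad is -0.0028.

Call:
send_path(
  deltas=[
    {"dx": -0.62, "spin": -0.0028, "finger_gap": 0.7},
    {"dx": -0.6, "dy": 0.02, "finger_gap": 0.7},
    {"dz": 0.8, "finger_gap": 0.7},
    {"dz": 0.8, "finger_gap": 0.7},
    {"dz": 0.8, "finger_gap": 0.7},
    {"dz": 0.7, "finger_gap": 0.7},
    {"dz": 0.24, "finger_gap": 0.7},
    {"finger_gap": 0.7},
    {"finger_gap": 0.3},
    {"finger_gap": 0.3},
    {"finger_gap": 0.3},
    {"finger_gap": 0.3},
    {"finger_gap": 0.3},
    {"finger_gap": 0.3},
  ],
  grip_force=35,
)

```text
t: 14.3
eef_pos: [0.4992, 0.0435, 0.2133]
tool_rot: [0.0, 0.999, 0.054, 0.001]
contact_force: [4.4, -1.6, -0.0]
gripper_width: 0.374
grasp_force: 34.6
```

To row units: 0.0084 m is 0.168, 0.0083 m is 0.166.

Call:
send_path(
  deltas=[
    {"dx": -0.048, "dz": 0.16, "finger_gap": 0.3},
    {"dx": -0.048, "dz": 0.16, "finger_gap": 0.3},
    {"dx": -0.028, "dz": 0.166, "finger_gap": 0.3},
    {"dx": -0.028, "dz": 0.166, "finger_gap": 0.3},
    {"dx": -0.008, "dz": 0.168, "finger_gap": 0.3},
    {"dx": -0.008, "dz": 0.168, "finger_gap": 0.3},
    {"dx": 0.012, "dz": 0.166, "finger_gap": 0.3},
    {"dx": 0.012, "dz": 0.166, "finger_gap": 0.3},
    {"dx": 0.032, "dz": 0.166, "finger_gap": 0.3},
    {"dx": 0.032, "dz": 0.166, "finger_gap": 0.3},
    {"finger_gap": 0.3},
  ],
  grip_force=35,
)

```text
t: 15.4
eef_pos: [0.494, 0.043, 0.1289]
tool_rot: [0.0, 0.999, 0.054, -0.001]
contact_force: [-1.6, -2.7, 3.5]
gripper_width: 0.374
grasp_force: 36.4
```

Call:
send_path(
  deltas=[
    {"dx": 0.052, "dz": 0.16, "finger_gap": 0.3},
    {"dx": 0.052, "dz": 0.16, "finger_gap": 0.3},
    {"dx": 0.07, "dz": 0.154, "finger_gap": 0.3},
    {"dx": 0.07, "dz": 0.154, "finger_gap": 0.3},
    {"finger_gap": 0.3},
    {"finger_gap": 0.3},
  ],
)

```text
t: 16.0
eef_pos: [0.5066, 0.0445, 0.0986]
tool_rot: [-0.0, 0.999, 0.054, 0.0]
contact_force: [-1.4, -2.8, 5.5]
gripper_width: 0.371
grasp_force: 37.6
```

To row units: 0.005 m is 0.1, 0.0048 m is 0.096.

Call:
send_path(
  deltas=[
    {"dx": 0.052, "dz": 0.1, "finger_gap": 0.3},
    {"dx": 0.058, "dz": 0.096, "finger_gap": 0.3},
    {"finger_gap": 0.3},
    {"finger_gap": 0.3},
  ],
)

```text
t: 16.4
eef_pos: [0.5121, 0.0452, 0.0892]
tool_rot: [-0.0, 0.999, 0.054, 0.0]
contact_force: [-0.7, -3.7, 5.6]
gripper_width: 0.375
grasp_force: 37.9
```

To row units: 0.0047 m is 0.094, 0.0046 m is 0.092.

Call:
send_path(
  deltas=[
    {"dx": 0.058, "dz": 0.094, "finger_gap": 0.3},
    {"dx": 0.058, "dz": 0.092, "finger_gap": 0.3},
    {"finger_gap": 0.3},
    {"finger_gap": 0.3},
  ],
)

```text
t: 16.8
eef_pos: [0.5182, 0.0459, 0.0801]
tool_rot: [-0.0, 0.999, 0.054, 0.001]
contact_force: [-1.0, -1.7, 6.2]
gripper_width: 0.371
grasp_force: 38.4
```

```bash
python3 - <<'E'
from h import *
T=toolT();p=np.load('p.npy');b=T[:3,3]+.019*T[:3,2];s=press(p,[.03,-.085,.185])[0]
print(b-s,np.linalg.norm((b-s)[[0,2]]),.35-np.arctan2(b[2]-s[2],-(b-s)[0]))
E
```

```text
[-0.1118181  -0.01156045 -0.12385739] 0.16686504135630104 1.1864379700769645
```

```bash
python3 - <<'E'
from h import *
T=toolT();ims=[]
for n,c in(('scene',(165,172)),('top',(175,140))):
    im=bot.read_camera(n);cv2.imwrite(f'pics/{n}6.png',im);ims.append(cv2.resize(im[c[1]:c[1]+100,c[0]:c[0]+100],None,fx=4,fy=4,interpolation=cv2.INTER_CUBIC))
    p=np.load('p.npy');print(n,[((proj(n,press(p,ball(a)))-c)*4).round(0).tolist()[0] for a in(.75,.9,1.0)])
w=bot.read_camera('wrist');cv2.imwrite('pics/w6.png',w)
o=np.zeros((584,800,3),np.uint8);o[:400,:400]=ims[0];o[:400,400:]=ims[1]
o[400:]=cv2.resize(w[:150,100:],None,fx=1.2,fy=1.2)[:180,:].shape[1] and cv2.copyMakeBorder(cv2.resize(w[:184,100:500],(800,368))[:184],0,0,0,0,0)
cv2.imwrite('pics/c6.png',o)
E
```

```text
scene [[338.0, 191.0], [329.0, 208.0], [323.0, 217.0]]
top [[241.0, 268.0], [241.0, 269.0], [241.0, 268.0]]
```

View pics/c6.png

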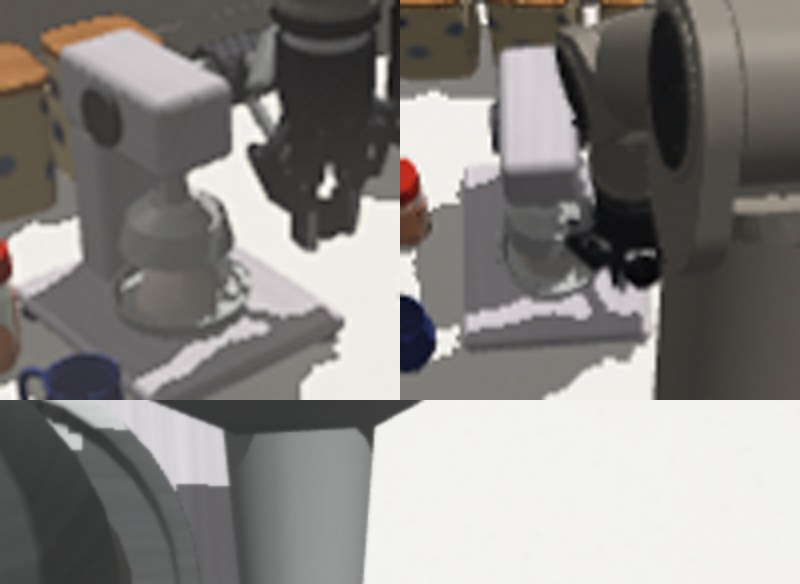

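To row units: 0.0044 m is 0.088, 0.0043 m is 0.086.

Call:
send_path(
  deltas=[
    {"dx": 0.06, "dz": 0.088, "finger_gap": 0.3},
    {"dx": 0.06, "dz": 0.086, "finger_gap": 0.3},
    {"finger_gap": 0.3},
    {"finger_gap": 0.3},
  ],
)

```text
t: 17.35
eef_pos: [0.5246, 0.0466, 0.0718]
tool_rot: [-0.0, 0.999, 0.054, 0.001]
contact_force: [0.5, -1.7, 7.5]
gripper_width: 0.375
grasp_force: 39.3
```

```bash
python3 - <<'E'
from h import *
T=toolT();p=np.load('p.npy');V=view('wrist',T)
w=bot.read_camera('wrist');cv2.imwrite('pics/w7.png',w)
print(T[:3,3],[proj('wrist',press(p,ball(a)),V).round(0).tolist() for a in(.75,.9,1.)])
cv2.imwrite('pics/w7b.png',np.hstack([w[:,80:430],cv2.imread('pics/w6.png')[:,80:430]]))
E
```

```text
[0.52461976 0.0466306  0.07182139] [[[256.0, 388.0]], [[256.0, 327.0]], [[255.0, 292.0]]]
```

View pics/w7b.png

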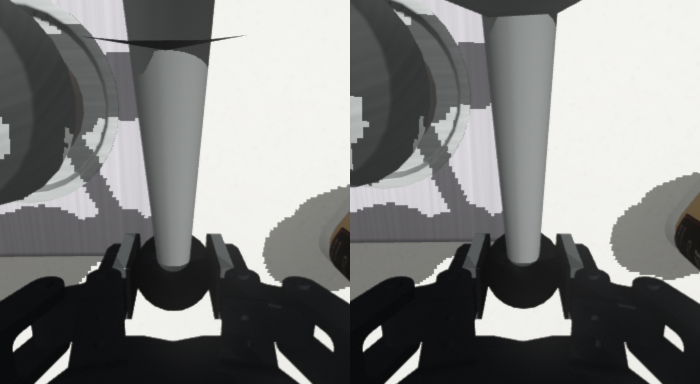

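To row units: -0.0056 m is -0.112, -0.0055 m is -0.11.

Call:
send_path(
  deltas=[
    {"dx": -0.068, "dz": -0.086, "finger_gap": 0.3},
    {"dx": -0.068, "dz": -0.086, "finger_gap": 0.3},
    {"dx": -0.068, "dz": -0.086, "finger_gap": 0.3},
    {"dx": -0.058, "dz": -0.096, "finger_gap": 0.3},
    {"dx": -0.058, "dz": -0.096, "finger_gap": 0.3},
    {"dx": -0.058, "dz": -0.096, "finger_gap": 0.3},
    {"dx": -0.046, "dz": -0.102, "finger_gap": 0.3},
    {"dx": -0.046, "dz": -0.102, "finger_gap": 0.3},
    {"dx": -0.046, "dz": -0.102, "finger_gap": 0.3},
    {"dx": -0.034, "dz": -0.106, "finger_gap": 0.3},
    {"dx": -0.034, "dz": -0.106, "finger_gap": 0.3},
    {"dx": -0.034, "dz": -0.106, "finger_gap": 0.3},
    {"dx": -0.022, "dz": -0.11, "finger_gap": 0.3},
    {"dx": -0.022, "dz": -0.11, "finger_gap": 0.3},
    {"dx": -0.022, "dz": -0.11, "finger_gap": 0.3},
    {"dx": -0.008, "dz": -0.112, "finger_gap": 0.3},
    {"dx": -0.008, "dz": -0.112, "finger_gap": 0.3},
    {"dx": -0.008, "dz": -0.112, "finger_gap": 0.3},
  ],
)

```text
t: 19.2
eef_pos: [0.488, 0.0423, 0.1629]
tool_rot: [0.0, 0.999, 0.054, -0.0]
contact_force: [1.1, -3.9, 0.1]
gripper_width: 0.368
grasp_force: 39.1
```

Call:
send_path(
  deltas=[
    {"dx": 0.006, "dz": -0.112, "finger_gap": 0.3},
    {"dx": 0.006, "dz": -0.112, "finger_gap": 0.3},
    {"dx": 0.006, "dz": -0.112, "finger_gap": 0.3},
    {"dx": 0.018, "dz": -0.11, "finger_gap": 0.3},
    {"dx": 0.018, "dz": -0.11, "finger_gap": 0.3},
    {"dx": 0.018, "dz": -0.11, "finger_gap": 0.3},
    {"finger_gap": 0.3},
    {"finger_gap": 0.3},
  ],
)

```text
t: 20.0
eef_pos: [0.4921, 0.0428, 0.1961]
tool_rot: [0.0, 0.999, 0.054, 0.0]
contact_force: [1.1, -3.8, 0.4]
gripper_width: 0.374
grasp_force: 38.6
```

To row units: -0.0054 m is -0.108, 0.0016 m is 0.032.

Call:
send_path(
  deltas=[
    {"dx": 0.032, "dz": -0.108, "finger_gap": 0.3},
    {"dx": 0.032, "dz": -0.108, "finger_gap": 0.3},
    {"finger_gap": 0.3},
    {"finger_gap": 0.3},
  ],
)

```text
t: 20.4
eef_pos: [0.495, 0.0432, 0.207]
tool_rot: [0.0, 0.999, 0.054, -0.0]
contact_force: [-2.6, -4.7, 0.6]
gripper_width: 0.376
grasp_force: 38.3
```

Call:
send_path(
  deltas=[
    {"dx": 0.032, "dz": -0.104, "finger_gap": 0.3},
    {"finger_gap": 0.3},
    {"finger_gap": 0.3},
  ],
)

```text
t: 20.7
eef_pos: [0.4968, 0.0434, 0.2122]
tool_rot: [0.0, 0.999, 0.054, 0.0]
contact_force: [-1.9, -5.7, 0.2]
gripper_width: 0.373
grasp_force: 38.1
```

```bash
python3 -c "
from h import *
cv2.imwrite('pics/s8.png',bot.read_camera('scene'))"
```

```bash
cat > ram.py <<'E'
from h import *
import sys
ref=cv2.imread('pics/scene0.png')
def up(i):return cv2.resize(i[205:262,190:224],None,fx=8,fy=8,interpolation=cv2.INTER_CUBIC)
def d(im):
    t=cv2.resize(ref[214:229,194:216],None,fx=8,fy=8,interpolation=cv2.INTER_CUBIC)
    r=cv2.matchTemplate(up(im),t,cv2.TM_CCOEFF_NORMED);_,m,_,l=cv2.minMaxLoc(r);return (l[0]/8-4,l[1]/8-9,round(m,2))
if __name__=='__main__':
    if len(sys.argv)>1: print(toolT()[:3,3],d(bot.read_camera('scene')))
    else:
        for n in('scene0','scene2','scene6','s8'):print(n,d(cv2.imread(f'pics/{n}.png')))
E
python3 ram.py
```

```text
scene0 (0.0, 0.0, 1.0)
scene2 (-0.125, 0.0, 0.99)
scene6 (-0.5, 7.625, 0.82)
s8 (-0.125, 0.0, 0.99)
```

The rows are not in the units I measure in: shifts go in shares of 50 mm and turns go in shares of 4 rad. I convert before sending: 0.0084 m is 0.168, 0.0083 m is 0.166.

Call:
send_path(
  deltas=[
    {"dx": -0.048, "dz": 0.16, "finger_gap": 0.3},
    {"dx": -0.048, "dz": 0.16, "finger_gap": 0.3},
    {"dx": -0.028, "dz": 0.166, "finger_gap": 0.3},
    {"dx": -0.028, "dz": 0.166, "finger_gap": 0.3},
    {"dx": -0.008, "dz": 0.168, "finger_gap": 0.3},
    {"dx": -0.008, "dz": 0.168, "finger_gap": 0.3},
    {"finger_gap": 0.3},
  ],
  grip_force=35,
)

```text
t: 21.45
eef_pos: [0.4891, 0.0425, 0.1625]
tool_rot: [-0.0, 0.999, 0.054, 0.001]
contact_force: [0.9, -5.1, 3.6]
gripper_width: 0.375
grasp_force: 39.0
```

```bash
python3 ram.py 1
```

```text
[0.48913537 0.04253097 0.16248586] (0.125, 1.5, 0.97)
```

Call:
send_path(
  deltas=[
    {"dx": 0.012, "dz": 0.166, "finger_gap": 0.3},
    {"dx": 0.012, "dz": 0.166, "finger_gap": 0.3},
    {"dx": 0.032, "dz": 0.166, "finger_gap": 0.3},
    {"dx": 0.032, "dz": 0.166, "finger_gap": 0.3},
    {"finger_gap": 0.3},
  ],
)

```text
t: 22.0
eef_pos: [0.4938, 0.0431, 0.1293]
tool_rot: [-0.0, 0.999, 0.054, 0.001]
contact_force: [1.7, -4.6, 3.6]
gripper_width: 0.379
grasp_force: 40.0
```

```bash
python3 ram.py 1
```

```text
[0.49384133 0.04311231 0.12931354] (-0.125, 3.75, 0.92)
```

Call:
send_path(
  deltas=[
    {"dx": 0.052, "dz": 0.16, "finger_gap": 0.3},
    {"dx": 0.052, "dz": 0.16, "finger_gap": 0.3},
    {"dx": 0.07, "dz": 0.154, "finger_gap": 0.3},
    {"dx": 0.07, "dz": 0.154, "finger_gap": 0.3},
    {"finger_gap": 0.3},
  ],
)

```text
t: 22.55
eef_pos: [0.5058, 0.0445, 0.0977]
tool_rot: [-0.0, 0.999, 0.054, 0.0]
contact_force: [1.4, -4.4, 5.8]
gripper_width: 0.375
grasp_force: 41.2
```

```bash
python3 ram.py 1
```

```text
[0.50582768 0.04450505 0.09773395] (-0.125, 6.125, 0.85)
```

Call:
send_path(
  deltas=[
    {"dx": 0.058, "dz": 0.096, "finger_gap": 0.3},
    {"dx": 0.058, "dz": 0.096, "finger_gap": 0.3},
    {"dx": 0.06, "dz": 0.092, "finger_gap": 0.3},
    {"dx": 0.06, "dz": 0.092, "finger_gap": 0.3},
    {"finger_gap": 0.3},
  ],
)

```text
t: 23.1
eef_pos: [0.5172, 0.0458, 0.0793]
tool_rot: [-0.0, 0.999, 0.054, 0.0]
contact_force: [-0.4, -5.2, 6.1]
gripper_width: 0.377
grasp_force: 41.9
```

```bash
python3 ram.py 1
```

```text
[0.51715929 0.04582968 0.07932653] (-0.25, 7.625, 0.82)
```

To row units: 0.0044 m is 0.088, 0.0043 m is 0.086.

Call:
send_path(
  deltas=[
    {"dx": 0.066, "dz": 0.088, "finger_gap": 0.3},
    {"dx": 0.066, "dz": 0.086, "finger_gap": 0.3},
    {"finger_gap": 0.3},
    {"finger_gap": 0.3},
  ],
)

```text
t: 23.55
eef_pos: [0.5238, 0.0466, 0.0711]
tool_rot: [-0.0, 0.999, 0.054, 0.001]
contact_force: [-0.5, -4.6, 6.5]
gripper_width: 0.375
grasp_force: 42.5
```

```bash
python3 ram.py 1
```

```text
[0.52383291 0.04661194 0.07113283] (-0.5, 7.625, 0.82)
```

Call:
send_path(
  deltas=[
    {"dx": 0.036, "dz": 0.042, "finger_gap": 0.3},
    {"dx": 0.036, "dz": 0.042, "finger_gap": 0.3},
    {"finger_gap": 0.3},
  ],
)

```text
t: 23.9
eef_pos: [0.5274, 0.047, 0.0671]
tool_rot: [-0.0, 0.999, 0.054, 0.001]
contact_force: [-1.8, -4.2, 8.9]
gripper_width: 0.374
grasp_force: 42.8
```

```bash
python3 ram.py 1
```

```text
[0.52738328 0.04698181 0.06714492] (-0.5, 7.625, 0.82)
```

To row units: -0.0056 m is -0.112, -0.0055 m is -0.11.

Call:
send_path(
  deltas=[
    {"dx": -0.036, "dz": -0.042, "finger_gap": 0.3},
    {"dx": -0.036, "dz": -0.042, "finger_gap": 0.3},
    {"dx": -0.068, "dz": -0.086, "finger_gap": 0.3},
    {"dx": -0.068, "dz": -0.086, "finger_gap": 0.3},
    {"dx": -0.064, "dz": -0.09, "finger_gap": 0.3},
    {"dx": -0.058, "dz": -0.096, "finger_gap": 0.3},
    {"dx": -0.058, "dz": -0.096, "finger_gap": 0.3},
    {"dx": -0.052, "dz": -0.096, "finger_gap": 0.3},
    {"dx": -0.046, "dz": -0.102, "finger_gap": 0.3},
    {"dx": -0.046, "dz": -0.102, "finger_gap": 0.3},
    {"dx": -0.046, "dz": -0.102, "finger_gap": 0.3},
    {"dx": -0.034, "dz": -0.106, "finger_gap": 0.3},
    {"dx": -0.034, "dz": -0.106, "finger_gap": 0.3},
    {"dx": -0.034, "dz": -0.106, "finger_gap": 0.3},
    {"dx": -0.022, "dz": -0.11, "finger_gap": 0.3},
    {"dx": -0.022, "dz": -0.11, "finger_gap": 0.3},
    {"dx": -0.022, "dz": -0.11, "finger_gap": 0.3},
    {"dx": -0.008, "dz": -0.112, "finger_gap": 0.3},
    {"dx": -0.008, "dz": -0.112, "finger_gap": 0.3},
    {"dx": -0.008, "dz": -0.112, "finger_gap": 0.3},
  ],
)

```text
t: 25.95
eef_pos: [0.4882, 0.0424, 0.1627]
tool_rot: [0.0, 0.999, 0.054, -0.0]
contact_force: [1.4, -5.4, -0.1]
gripper_width: 0.37
grasp_force: 42.7
```

Call:
send_path(
  deltas=[
    {"dx": 0.006, "dz": -0.112, "finger_gap": 0.3},
    {"dx": 0.006, "dz": -0.112, "finger_gap": 0.3},
    {"dx": 0.006, "dz": -0.112, "finger_gap": 0.3},
    {"dx": 0.018, "dz": -0.11, "finger_gap": 0.3},
    {"dx": 0.018, "dz": -0.11, "finger_gap": 0.3},
    {"dx": 0.018, "dz": -0.11, "finger_gap": 0.3},
    {"dx": 0.032, "dz": -0.108, "finger_gap": 0.3},
    {"dx": 0.032, "dz": -0.108, "finger_gap": 0.3},
    {"finger_gap": 0.3},
    {"finger_gap": 0.3},
  ],
)

```text
t: 26.95
eef_pos: [0.4953, 0.0432, 0.2071]
tool_rot: [0.0, 0.999, 0.054, 0.0]
contact_force: [-0.8, -4.6, 1.1]
gripper_width: 0.378
grasp_force: 41.6
```

```bash
python3 ram.py 1
```

```text
[0.49526117 0.04322321 0.20709306] (-0.125, 0.0, 0.99)
```

To row units: -0.04 m is -0.8, -0.03 m is -0.6.

Call:
send_path(
  deltas=[
    {"finger_gap": 0.45},
    {"finger_gap": 0.6},
    {"finger_gap": 0.7},
    {"finger_gap": 0.7},
    {"finger_gap": 0.7},
    {"dz": -0.6, "finger_gap": 0.7},
    {"dz": -0.8, "finger_gap": 0.7},
    {"dx": 0.4, "dz": -0.8, "finger_gap": 0.7},
    {"dx": 0.4, "dz": -0.8, "finger_gap": 0.7},
    {"dx": 0.4, "dz": -0.4, "finger_gap": 0.7},
    {"finger_gap": 0.7},
    {"finger_gap": 0.7},
  ],
)

```text
t: 28.2
eef_pos: [0.5546, 0.0498, 0.3759]
tool_rot: [-0.0, 0.999, 0.054, -0.0]
contact_force: [-0.7, -0.4, -0.1]
gripper_width: 0.697
grasp_force: 0.0
```

```bash
python3 ram.py 1
python3 - <<'E'
from h import *
T=toolT();im=bot.read_camera('wrist');p=np.load('p.npy');V=view('wrist',T)
print([((proj('wrist',press(p,ball(a)),V)-[100,0])*2.2).round(1).tolist() for a in(-.2,0,.2)],((proj('wrist',press(p,[.03,-.085,.2586]),V)-[100,0])*2.2).round(1))
cv2.imwrite('pics/w9b.png',cv2.resize(im[:260,100:450],None,fx=2.2,fy=2.2,interpolation=cv2.INTER_CUBIC))
E
```

```text
[0.55458537 0.04982642 0.37588883] (0.0, 0.0, 0.99)
[[[338.3, 520.9]], [[338.0, 523.9]], [[337.8, 514.8]]] [[338.4 212.8]]
```

View pics/w9b.png

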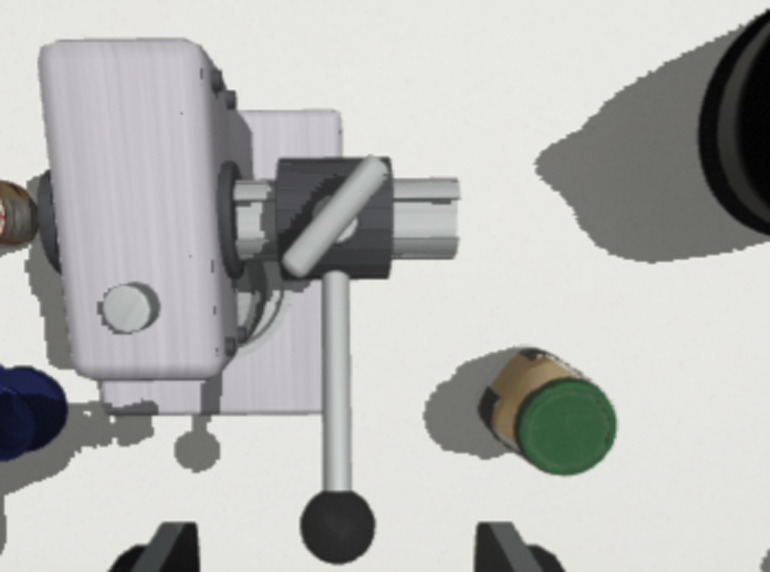

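The last picture shows the wing still tight, running from (375,167) to (293,268). The ball is at (337,526), where it should be for an aligned lever, and the tool is clear of everything.

```bash
python3 -c "
from station import bot
print(bot.hand_in())"
```

```text
the job is handed in; nothing more can be done
None
```

I aligned the lever, tightened the set screw to its stop, pulled the press through its full stroke twice, eased it back to rest each time, and handed the job in at about 28 s; no verdict came back.

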